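# Clamp a bonded screen in the bench screw press with its folding crank handle

## Task

The screen of the digital camera back standing in the blue screw press has just been bonded and must cure under pressure. Swing the folded crank handle on the handwheel up until it stands, crank the wheel clockwise until the foot bears on the screen with about 100 newtons (less than 60 does not hold the bond, more than 150 cracks the glass), then fold the handle down flat over the wheel again so that nobody catches it, and leave the press clamped. Do not shift the camera back or disturb the other things on the bench.

Things in the scene. Friction and masses are not known exactly. Their poses are not given: they have to be found in the camera images.
- press: Bench screw press, heavy, fixed where it stands: blue cast base 120 x 196 mm, two steel columns 152 mm apart along its y, blue crosshead 114 to 146 mm above the bench, aluminium handwheel on top. Origin: centre of the base's underside, z up; spindle and wheel axis rise through it. The wheel is a captive nut: clockwise seen from above lowers the foot 16 mm a turn; the wheel keeps its height.
- press_wheel_centre (a point): Point on the wheel's axis level with the top of its rim, 172 mm above the bench. Rim 118 mm across, 12 mm thick; spokes and hub lie lower. It stays where it is left: its friction is 0.42 N m (a 9 N pull at the handle while turning, often less at rest). Once the foot bears, each 100 N of clamping adds 0.255 N m (5.7 N): turning against 100 N takes about 15 N along the handle's path, 150 N 18 N.
- handle_pivot (a point): Hinge pin of the folding handle, in a steel clevis (22 mm wide) on the wheel's rim: 45 mm from the wheel's axis, 14 mm above the top of the rim; it goes round with the wheel. The pin lies along the wheel's tangent. Once the foot bears, clamping force rises by roughly 6 to 10 N per mm that the handle travels.
- handle_mid (a point): Point on the handle's centre line, 38 mm from the pin. The handle is a round black grip, 16 mm in diameter, that spins freely about its own centre line; it reaches from 12 to 60 mm from the pin. Folded, it lies level from the pin inward over the hub, its centre line 14 mm above the rim's top, nothing beside it; standing, it points straight up from the pin.
- press_handle (a joint): Fold angle of the handle about its hinge pin: 0 folded flat over the wheel (stop), 1.571 standing straight up (stop). It swings up and outward in the vertical plane through pin and wheel axis, and stays where it is left by a friction of 0.07 N m.
- press_foot: Round foot of the press, 44 mm in diameter, black rubber face, on the spindle's lower end; it does not turn. Origin: centre of its underside. It hangs in its socket with up to 4 mm of worn play, which differs each time and cannot be seen: it may rest on the screen and be pushed up into the socket by that much (2.5 N) before it really bears.
- camera_back: The work: black digital camera back, 68 x 110 mm in plan and 58 mm high, 0.45 kg, lying loose on the press's table (20 mm above the bench) under the foot with its screen up. The origin is the centre of its underside, so the screen is 58 mm above it.
- solvent_bottle: Bystander: pink solvent dispenser with a white pump top, 80 mm in diameter and 89 mm tall, loose; origin at the centre of its underside.
- driver_orange: Bystander: small screwdriver with an orange handle, 110 mm long, lying loose; origin under its middle.
- black_cap: Bystander: round black lens cap, 53 mm in diameter, 8 mm high, lying loose; origin at the centre of its underside.
Not all that is in view belongs to the job. Leave any orange, purple or turquoise look-alike of the camera_back alone.

How it is judged (in metres and radians):
On the way, in this order (a step that is already met when the one before it is completed fails the run):
1. the crank handle stands up (value of joint press_handle above 1.35 rad), for 0.1 s.
2. with the handle still out, the foot bears on the screen with 60 to 150 N (contact force between press_foot and camera_back between 60 and 150 N and value of joint press_handle above 1 rad), for 0.3 s.
At the end, for the whole second after the job is handed in: The foot of the press bears on the screen with 60 to 150 N and stands still, and the crank handle lies folded over the wheel (within 0.12 rad of flat) (value of joint press_handle below 0.12 rad and contact force between press_foot and camera_back between 60 and 150 N and linear speed of press_foot below 0.005 m/s); the robot touches nothing.
It fails at once if the foot presses on the screen with more than 150 N (contact force between press_foot and camera_back above 150 N).
It fails at once if the camera back is shifted by more than 8 mm (distance of camera_back from where it was at the start of the episode above 0.008 m).
It fails at once if the solvent bottle is tipped or pushed more than 30 mm (angle between solvent_bottle's own z axis and vertical above 0.4 rad or distance of solvent_bottle from where it was at the start of the episode above 0.03 m).
It fails at once if the screwdriver or the lens cap is pushed more than 30 mm (distance of any of driver_orange, black_cap from where it was at the start of the episode above 0.03 m).
It also fails if it takes over 72 s, if anything falls off the work surface, if the arm or the gripper's body presses on something with over 40 N, if the wrist force passes 120 N, or if a joint passes its speed limit or range.

## Robot

A 6-joint arm with a two-finger parallel gripper is mounted at the origin on a cart in front of the work surface, level with it; the furniture and walls round the work are solid. World frame = base frame: x ahead of the robot, y to its left, z up, the work surface at z = 0. Lengths are in mm, angles in rad, forces in N, time in s.
With the tool pointing down it reaches from about 425 to 925 mm from the base axis. Payload 12.5 kg.
Tool frame: the origin (TCP) lies midway between the tips of the shut fingers; the grasp point (between the pads) lies 19 mm behind it (grasp_offset is the distance from the TCP to the grasp point, in mm); z points along the fingers, y is the line along which they close (so a half turn about z gives the same grasp; the last joint's range is limited). The gripper opens to 85 mm and grips with 20 to 120 N. Pads are 22 mm wide; open, the fingers measure 114 mm over their backs; the gripper's body (76 mm by 85 mm) begins 54 mm behind the grasp point. The pads swing forward as they close: fully open they stand 13 mm farther back than shut.
Start: joints at [1.148, 0.491, 1.559, -0, 1.092, -0.106], TCP at [194.687, 593.921, 231.327] pointing down, gripper open.
Joint ranges: [-3.1, 3.1], [-0.84, 2.19], [0.05, 2.79], [-1.13, 4.28], [0.06, 2.93], [-2.69, 2.69]. Speed limits (rad/s): [2.22, 2.22, 2.79, 3.14, 3.14, 3.14].

## Interface

Orientations are given as a unit quaternion [w, x, y, z].
In Python, from plant import get_state, read_camera, job_done, grasp_offset gives the robot as it stands.
- The arm moves only by the tool step_arm, never from a script. Its argument "steps" is a list of rows, each a list of 2 entries, a list of its own where there are three numbers: the shift along the tool's x, y, z in mm, then the turn, a rotation vector about the tool's x, y, z in rad. In form: [[[tx, ty, tz], [rx, ry, rz]], ...]. A call has 1 to 12 rows; each row is the pose to reach, as a shift and turn from the pose commanded when the call began, along the tool's axes at that moment; what a row does not reach only later rows make up. A row lasts 1/10 s, in which the tool goes at most 50 mm and 8.59 degrees, less where a joint would pass 70% of its speed; a pose out of reach is approached as far as the arm can. A call with a gripper value outside its range is refused whole. "grip" is the closure, from 0 (fully open) to 1 (shut), set as the call begins (left out, the last holds). The fingers move at their own pace and stop on an object; "newtons" is the grip in N (left out, the last holds). Time passes only in rows, so rows that repeat a pose let the fingers close. It gives the time, the measured TCP pose, the force, the opening and the grip force at its end, in the units of the state.
- get_state(): the state, without advancing time (a new reading comes with each control period).
- read_camera(name): name is "scene" or "top" or "wrist"; returns a dict with "pixels" (384x512x3 uint8, red, green, blue), "camera_matrix" (3x3 intrinsics, pixels), "dist_coeffs" ([k1, k2, p1, p2, k3] as OpenCV has them; the pictures are not rectified), "xyz" and "attitude" of the camera in the world. Camera axes: x right, y down, z forward; pixel columns grow to the right and rows downward; lengths in mm; the calibration is good to about 2 mm. A picture is of the moment at which its call begins. There is no depth.
- job_done(): hands the job in; it is judged then, once.
The state is a dict: "t": time; "qpos": joint angles; "qd": joint speeds; "tau": joint torques, N m; "position": TCP position; "eef_rot": TCP orientation; "ft_force": force on the tool from outside, world axes, zero at the start; "moment": the same for the moment, N m; "gripper_width": finger opening in mm; "finger_force": force on a finger pad.
Only numpy, scipy, OpenCV 4.12 (cv2) and the standard library are available. Lean on these libraries where they do the work, as an engineer would, in place of code of your own. Each camera call takes 0.05 s, during which the arm holds its last target. There are 200 camera calls.

## Working session

There is one attempt and no reset: what is moved stays moved. The work goes in short steps, Python scripts to look and compute and a tool call to move; the robot and the scene stay as the last step left them, time stands still between calls to the robot, and variables do not carry over. Pictures are saved under pics/ and viewed, at most 12 in all, crops included, and the job is handed in when it is done.

Besides the shell and the picture viewer there is one more tool, called after "Emit:" by a JSON object that holds its "api" and its "payload". step_arm: Moves the arm, as the interface text tells. Its arguments: {"type":"object","properties":{"steps":{"type":"array","items":{"type":"array"}},"grip":{"type":"number"},"newtons":{"type":"number"}},"required":["steps"]}

```bash
mkdir -p pics; ls
python3 - <<'E'
from plant import *
import cv2,numpy as np
print(get_state(), grasp_offset)
ims=[]
for n in ["scene","top"]:
    c=read_camera(n); np.savez("pics/%s0.npz"%n,**c)
    print(n,{k:c[k] for k in c if k!="pixels"})
    cv2.imwrite("pics/%s0.png"%n,c["pixels"][...,::-1])
E
```

```text
pics
{'t': 0.0, 'qpos': array([ 1.14842406e+00,  4.91550976e-01,  1.55945722e+00,  1.06037765e-05,
        1.09171508e+00, -1.05605937e-01]), 'qd': array([-7.50940160e-04,  1.76120639e-04, -6.74383202e-05, -3.29998425e-04,
        9.38558556e-05, -1.15317426e-03]), 'tau': array([ 1.78020753e-03, -6.18458390e+01, -2.61595309e+01, -3.38986013e-05,
        3.96414907e-03, -2.47121687e-05]), 'position': array([194.56816468, 593.69761547, 230.73040163]), 'eef_rot': array([-1.52049214e-04,  1.57724209e-01,  9.87483040e-01, -5.44499312e-04]), 'ft_force': array([-0.10435564,  0.37734703,  1.43673053]), 'moment': array([0.02709587, 0.01095594, 0.03610409]), 'finger_force': 0.0, 'gripper_width': 85.37794036683934} 18.700000000000003
scene {'camera_matrix': array([[458.13541923,   0.        , 255.30460175],
       [  0.        , 458.13541923, 191.48575261],
       [  0.        ,   0.        ,   1.        ]]), 'dist_coeffs': array([0.05533525, 0.        , 0.        , 0.        , 0.        ]), 'xyz': array([  60.55335985, -937.06498005,  798.41039249]), 'attitude': array([-0.46771738,  0.85418982, -0.19585546,  0.11506885])}
top {'camera_matrix': array([[351.7721573 ,   0.        , 259.83507814],
       [  0.        , 351.7721573 , 194.17368145],
       [  0.        ,   0.        ,   1.        ]]), 'dist_coeffs': array([-0.1082862,  0.       ,  0.       ,  0.       ,  0.       ]), 'xyz': array([ 346.06113163,    1.39739489, 1074.26015172]), 'attitude': array([-0.06426315,  0.71384185, -0.69353592,  0.07285598])}
```

View pics/scene0.png

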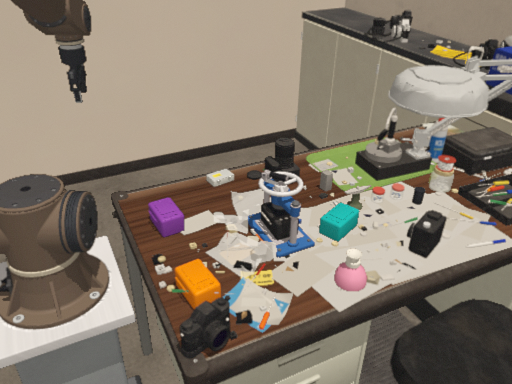

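View pics/top0.png

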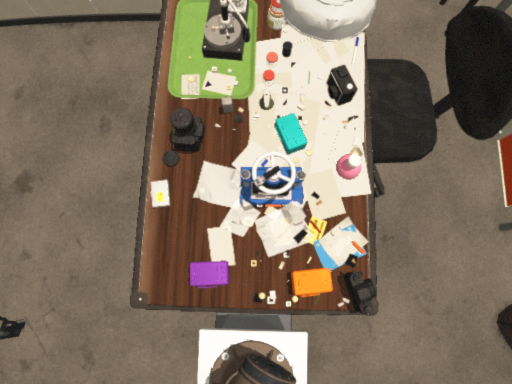

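The scene picture shows the blue press at about (281,215), with the white wheel at (281,188). In the top view the wheel is at (274,174). The purple, orange and turquoise blocks are look-alikes. I'll crop close on the wheel.

Run:
```python
import cv2,numpy as np
a=cv2.imread("pics/scene0.png")[155:265,230:330]; b=cv2.imread("pics/top0.png")[140:220,230:320]
a=cv2.resize(a,(400,440),interpolation=cv2.INTER_CUBIC); b=cv2.resize(b,(400,356),interpolation=cv2.INTER_CUBIC)
o=np.zeros((440,800,3),np.uint8); o[:,:400]=a; o[:356,400:]=b; cv2.imwrite("pics/crop1.png",o)
```

```text
(no output)
```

View pics/crop1.png

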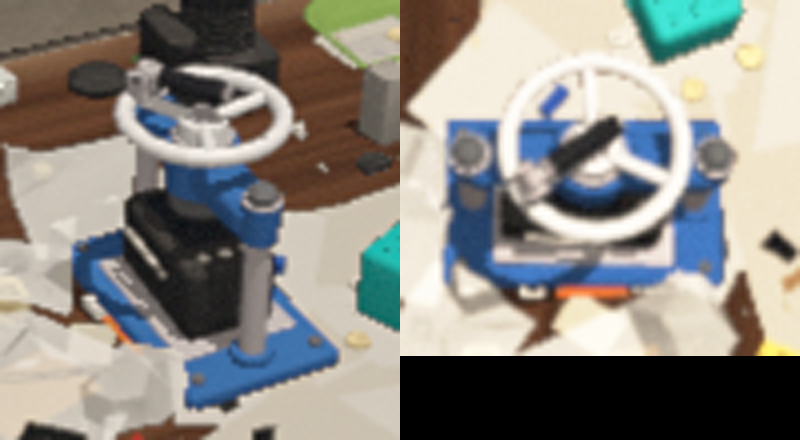

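```bash
cat > h.py <<'E'
import numpy as np,cv2
from scipy.spatial.transform import Rotation as R
def rot(q): return R.from_quat([q[1],q[2],q[3],q[0]])
def cast(c,px,z):
    u=cv2.undistortPoints(np.array(px,float).reshape(-1,1,2),c["camera_matrix"],c["dist_coeffs"]).reshape(-1,2)
    d=rot(c["attitude"]).apply(np.c_[u,np.ones(len(u))]); o=np.array(c["xyz"])
    return o+d*((z-o[2])/d[:,2])[:,None]
def proj(c,p):
    r=rot(c["attitude"]).inv(); 
    return cv2.projectPoints(np.array(p,float).reshape(-1,3),r.as_rotvec(),r.apply(-np.array(c["xyz"])),c["camera_matrix"],c["dist_coeffs"])[0].reshape(-1,2)
E
python3 - <<'E'
from h import *
t=np.load("pics/top0.npz"); s=np.load("pics/scene0.npz")
# rim extremes: left,right,top,bottom (outer)
def tp(x,y): return [230+(x-400)/4.444-.4,140+y/4.45-.4]
def sp(x,y): return [230+x/4-.4,155+y/4-.4]
P=cast(t,[tp(498,146),tp(691,146),tp(594,52),tp(594,241)],166); print(P.round(0), P[:2].mean(0).round(1),P[2:].mean(0).round(1))
print("clevis",cast(t,[tp(531,184)],186).round(0),"tip",cast(t,[tp(614,126)],186).round(0),"black start",cast(t,[tp(555,165)],186).round(0))
S=cast(s,[sp(115,105),sp(295,115),sp(205,66),sp(205,166)],167);print(S.round(0))
print("S clevis",cast(s,[sp(148,85)],186).round(0),"tip",cast(s,[sp(226,88)],186).round(0))
print("cols",cast(t,[tp(468,152),tp(716,155)],150).round(0))
E
```

```text
[[ 583.   16.  166.]
 [ 587. -100.  166.]
 [ 644.  -40.  166.]
 [ 527.  -43.  166.]] [585.1 -41.8 166. ] [585.6 -41.4 166. ]
clevis [[556.  -4. 186.]] tip [[592. -52. 186.]] black start [[568. -18. 186.]]
[[539.  -5. 167.]
 [641. -67. 167.]
 [619.  16. 167.]
 [557. -96. 167.]]
S clevis [[556. -19. 186.]] tip [[600. -44. 186.]]
cols [[ 583.   35.  150.]
 [ 586. -117.  150.]]
```

```bash
cat >> h.py <<'E'
C=np.array([585.,-41.5]); AZ=np.deg2rad(127.5)
def down(xaz): # tool z down, tool x along azimuth xaz
    x=np.array([np.cos(xaz),np.sin(xaz),0]); z=np.array([0,0,-1.]); return R.from_matrix(np.c_[x,np.cross(z,x),z])
def rel(st,p,r=None):
    r0=rot(st["eef_rot"]); sh=r0.inv().apply(np.array(p)-st["position"])
    rv=(r0.inv()*r).as_rotvec() if r is not None else np.zeros(3)
    return sh.round(1),rv.round(3)
E
python3 - <<'E'
from h import *
from plant import *
s=get_state(); print(rot(s["eef_rot"]).as_matrix().round(2), s["qpos"].round(2))
er=np.array([np.cos(AZ),np.sin(AZ)])
for a in (AZ,AZ-np.pi):
    print(rel(s,[*(C+7*er),290],down(a)), rel(s,[400,350,290]))
t=np.load("pics/top0.npz"); c=np.load("pics/scene0.npz")
pts=[[*(C+r*er),186] for r in (45,33,-15)]
print(proj(c,pts),proj(t,pts))
E
```

```text
[[-0.95  0.31 -0.  ]
 [ 0.31  0.95 -0.  ]
 [ 0.   -0.   -1.  ]] [ 1.15  0.49  1.56  0.    1.09 -0.11]
(array([-563.1, -478.1,  -58.8]), array([-0.001,  0.   ,  0.599])) (array([-271.1, -167.6,  -59.1]), array([0., 0., 0.]))
(array([-563.1, -478.1,  -58.8]), array([-0.000e+00, -1.000e-03, -2.542e+00])) (array([-271.1, -167.6,  -59.1]), array([0., 0., 0.]))
[[264.97418748 173.35646738]
 [269.06845578 174.40943893]
 [285.75100479 178.69788142]] [[259.74797431 180.29445602]
 [263.48683199 177.67030698]
 [278.30769726 167.27318165]]
```

Emit:
{"api": "step_arm", "payload": {"steps": [[[0,0,-50],[0,0,0]],[[-280,-240,-60],[0,0,0.3]],[[-280,-240,-60],[0,0,0.3]],[[-280,-240,-60],[0,0,0.3]],[[-280,-240,-60],[0,0,0.3]],[[-280,-240,-60],[0,0,0.3]],[[-280,-240,-60],[0,0,0.3]],[[-280,-240,-60],[0,0,0.3]],[[-280,-240,-60],[0,0,0.3]],[[-563,-478,-59],[0,0,0.6]],[[-563,-478,-59],[0,0,0.6]],[[-563,-478,-59],[0,0,0.6]]], "grip": 0, "newtons": 20}}

```text
t: 1.3
position: [465.6, 149.4, 290.9]
eef_rot: [-0.0, 0.445, 0.896, 0.0]
ft_force: [1.1, 0.5, 0.2]
gripper_width: 85.3
finger_force: 0.0
```

Run:
```python
from h import *
from plant import *
s=get_state(); print(s["position"],s["qpos"])
er=np.array([np.cos(AZ),np.sin(AZ)])
print(rel(s,[*(C+7*er),280],down(AZ)))
```

```text
[465.55900805 149.38647034 290.88805364] [ 1.75249591e-01  2.33193099e-01  1.79888339e+00  1.15052240e-04
  1.10946452e+00 -4.73863978e-01]
(array([-217.3,  -20.3,   10.9]), array([ 0.   , -0.   , -0.005]))
```

Emit:
{"api": "step_arm", "payload": {"steps": [[[-217,-20,11],[0,0,0]],[[-217,-20,11],[0,0,0]],[[-217,-20,11],[0,0,0]],[[-217,-20,11],[0,0,0]],[[-217,-20,11],[0,0,0]],[[-217,-20,11],[0,0,0]],[[-217,-20,11],[0,0,0]],[[-217,-20,11],[0,0,0]]]}}

```text
t: 2.1
position: [580.5, -32.0, 280.1]
eef_rot: [-0.0, 0.442, 0.897, 0.0]
ft_force: [0.0, 0.2, 0.1]
gripper_width: 85.2
finger_force: 0.0
```

Run:
```python
from h import *
from plant import *
s=get_state(); print(s["position"],s["qpos"],s["ft_force"])
er=np.array([np.cos(AZ),np.sin(AZ)])
print(rel(s,[*(C+7*er),176],down(AZ)))
c=read_camera("wrist"); cv2.imwrite("pics/w1.png",c["pixels"][...,::-1]); np.savez("pics/w1.npz",**c)
pts=[[*(C+r*er),186] for r in (45,33,-15)]
print(proj(c,pts), proj(c,[[*C,172]]))
```

```text
[580.51286102 -31.99115316 280.05828053] [-1.68759914e-01  3.82993735e-01  1.60440763e+00  2.83918637e-04
  1.15439868e+00 -8.24094923e-01] [0.01453688 0.20021242 0.13931096]
(array([ -3.3,  -2.2, 104.1]), array([ 0.   , -0.   ,  0.001]))
[[249.11723222 159.16216726]
 [249.17984383 172.92014815]
 [249.41298218 223.99677929]] [[249.52982537 203.51278234]]
```

View pics/w1.png

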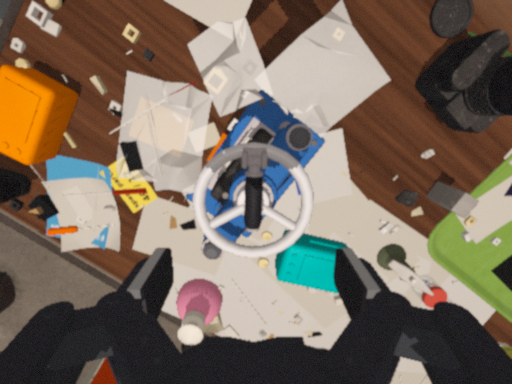

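The wrist view shows the wheel centre at about (253,200), the clevis at (255,155) and the handle tip at (253,228). I'll measure these more exactly.

Run:
```python
from h import *
c=dict(np.load("pics/w1.npz")); im=c["pixels"].astype(int)
print(c["xyz"],c["camera_matrix"][0,0])
g=im.sum(2); sub=slice(135,265),slice(185,320)
# rim: bright low saturation
m=((im.min(2)>150)&(im.max(2)-im.min(2)<25)).astype(np.uint8)
# outer rim by radial rays from (253,200): last strong-edge of bright ring
def ringfit(c,im,c0,rr):
    pts=[]
    hs=cv2.GaussianBlur(im.astype(np.uint8),(0,0),1).astype(float)
    return pts
dark=(im.max(2)<70).astype(np.uint8); d=np.zeros_like(dark); d[165:235,238:268]=dark[165:235,238:268]
n,l,st,ce=cv2.connectedComponentsWithStats(d); k=1+st[1:,4].argmax(); ys,xs=np.nonzero(l==k)
print("handle",st[k],ce[k])
pc=cv2.fitLine(np.c_[xs,ys].astype(np.float32),cv2.DIST_L2,0,.01,.01).ravel(); print(pc)
print("black top/bottom",cast(c,[[ce[k][0],st[k][1]],[ce[k][0],st[k][1]+st[k][3]],ce[k]],186).round(1))
R0=cast(c,[[193.5,200],[312.5,200],[253,143],[253,256.5]],166); print(R0[:2].mean(0),R0[2:].mean(0), np.linalg.norm(R0[0]-R0[1]),np.linalg.norm(R0[2]-R0[3]))
for z in (166,186): print(cast(c,[[255,155]],z))
```

```text
[533.99878761  30.49859635 421.96594223] 279.0809969768493
handle [245 177  18  51 774] [252.98966408 201.54005168]
[ 3.3663068e-02 -9.9943322e-01  2.5298967e+02  2.0154005e+02]
black top/bottom [[569.7 -16.2 186. ]
 [599.2 -54.6 186. ]
 [583.5 -34.1 186. ]]
[586.71488086 -38.30907747 166.        ] [588.89111736 -41.1619265  166.        ] 115.24206829129703 116.47384204874507
[[561.56515614  -2.50737429 166.        ]]
[[5.59411247e+02 7.15602638e-02 1.86000000e+02]]
```

```bash
sed -i 's/^C=.*/C=np.array([587.,-39.8]); AZ=np.deg2rad(126)/' h.py
python3 - <<'E'
from h import *
from plant import *
s=get_state(); print(s["position"])
er=np.array([np.cos(AZ),np.sin(AZ)])
print(rel(s,[*(C+7*er),173.5],down(AZ)))
E
```

```text
[580.5961137  -31.94836622 280.20879514]
(array([ -3.1,   0.5, 106.7]), array([ 0.   , -0.   ,  0.027]))
```

Emit:
{"api": "step_arm", "payload": {"steps": [[[-3,0.5,40],[0,0,0.027]],[[-3,0.5,75],[0,0,0.027]],[[-3,0.5,95],[0,0,0.027]],[[-3,0.5,106.5],[0,0,0.027]],[[-3,0.5,106.5],[0,0,0.027]]]}}

```text
t: 2.65
position: [582.9, -34.5, 172.7]
eef_rot: [-0.001, 0.454, 0.891, -0.0]
ft_force: [0.2, 0.0, 1.2]
gripper_width: 85.2
finger_force: 0.0
```

Emit:
{"api": "step_arm", "payload": {"steps": [[[0,0,0],[0,0,0]],[[0,0,0],[0,0,0]],[[0,0,0],[0,0,0]],[[0,0,0],[0,0,0]],[[0,0,0],[0,0,0]],[[0,0,0],[0,0,0]],[[0,0,0],[0,0,0]],[[0,0,0],[0,0,0]],[[0,0,0],[0,0,0]],[[0,0,0],[0,0,0]]], "grip": 1, "newtons": 20}}

```text
t: 3.65
position: [583.2, -35.6, 173.4]
eef_rot: [-0.0, 0.455, 0.891, -0.0]
ft_force: [-4.3, -4.8, 2.9]
gripper_width: 14.9
finger_force: 21.6
```

Run:
```python
from h import *
from plant import *
s=get_state(); print(s["position"],rot(s["eef_rot"]).inv().apply(s["ft_force"]),s["moment"],s["gripper_width"])
```

```text
[583.18043619 -35.55592747 173.42260587] [-1.39223797 -6.29024241 -2.90376964] [-0.61298124  0.59018908  0.03316298] 14.919380383487225
```

Emit:
{"api": "step_arm", "payload": {"steps": [[[0.3,-0.5,-5],[0,0,0]],[[1.3,-0.8,-9.8],[0,0,0]],[[2.9,-0.8,-14.5],[0,0,0]],[[5.1,-0.8,-19],[0,0,0]],[[7.9,-0.8,-23.1],[0,0,0]],[[11.1,-0.8,-26.9],[0,0,0]],[[14.9,-0.8,-30.1],[0,0,0]],[[19,-0.8,-32.9],[0,0,0]],[[23.5,-0.8,-35.1],[0,0,0]],[[28.2,-0.8,-36.7],[0,0,0]],[[33,-0.8,-37.7],[0,0,0]],[[38,-0.8,-38],[0,0,0]]]}}

```text
t: 4.85
position: [560.9, -5.3, 212.5]
eef_rot: [0.001, 0.455, 0.891, 0.0]
ft_force: [3.2, -5.9, 1.7]
gripper_width: 14.2
finger_force: 19.6
```

Emit:
{"api": "step_arm", "payload": {"steps": [[[1,0,0],[0,0,0]],[[1,0,0],[0,0,0]]]}}

```text
t: 5.05
position: [560.1, -4.1, 212.4]
eef_rot: [0.001, 0.454, 0.891, 0.0]
ft_force: [1.3, -1.9, 5.1]
gripper_width: 14.3
finger_force: 20.0
```

Run:
```python
from h import *
from plant import *
s=get_state(); print(s["position"],rot(s["eef_rot"]).inv().apply(s["ft_force"]),s["moment"],s["gripper_width"])
a=[]
for n in ["scene","wrist"]:
    c=read_camera(n); np.savez("pics/%s2.npz"%n,**c); im=c["pixels"][...,::-1]
    if n=="scene": im=cv2.resize(im[140:240,230:330],(400,400),interpolation=cv2.INTER_CUBIC)
    else: im=cv2.resize(im,(400,300)); im=np.vstack([im,np.zeros((100,400,3),np.uint8)])
    a.append(im)
cv2.imwrite("pics/v2.png",np.hstack(a))
```

```text
[560.09611479  -4.11612093 212.43405311] [-2.35253728 -0.05728012 -5.14189892] [-0.57804579 -0.32869323  0.04009744] 14.267809676782482
```

View pics/v2.png

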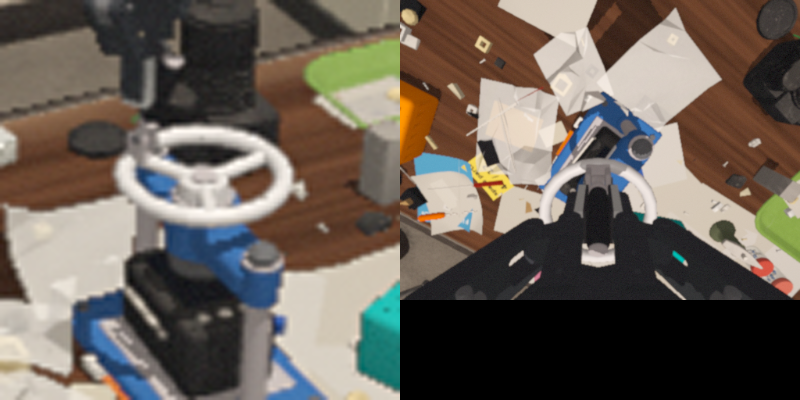

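Emit:
{"api": "step_arm", "payload": {"steps": [[[1,0,1],[0,0,0]],[[2,0,1],[0,0,0]],[[2,0,1],[0,0,0]],[[2,0,1],[0,0,0]]]}}

```text
t: 5.55
position: [559.9, -3.6, 212.3]
eef_rot: [0.002, 0.455, 0.891, 0.0]
ft_force: [2.3, -8.9, 12.4]
gripper_width: 13.9
finger_force: 19.9
```

```bash
cat > st.py <<'E'
from h import *
from plant import *
s=get_state(); p=s["position"]; v=p[:2]-C; a=np.arctan2(v[1],v[0]); er=np.array([np.cos(a),np.sin(a)]); et=np.array([er[1],-er[0]]) # clockwise tangent
f=s["ft_force"]; print("t",s["t"],"pos",p.round(2),"r",np.hypot(*v).round(2),"az",np.rad2deg(a).round(2),"Fr",(f[:2]@er).round(2),"Ft_cw",(f[:2]@et).round(2),"Fz",f[2].round(2),"w",s["gripper_width"].round(1),"j6",s["qpos"][5].round(2))
E
python3 st.py
```

```text
Traceback (most recent call last):
  File "st.py", line 4, in <module>
    f=s["ft_force"]; print("t",s["t"],"pos",p.round(2),"r",np.hypot(*v).round(2),"az",np.rad2deg(a).round(2),"Fr",(f[:2]@er).round(2),"Ft_cw",(f[:2]@et).round(2),"Fz",f[2].round(2),"w",s["gripper_width"].round(1),"j6",s["qpos"][5].round(2))
                                                                                                                                                                                         ^^^^^^^^^^^^^^^^^^^^^^^^
AttributeError: 'float' object has no attribute 'round'
```

Emit:
{"api": "step_arm", "payload": {"steps": [[[-1,0,0],[0,0,0]],[[-1.5,0,2],[0,0,0]],[[-1.5,0,4],[0,0,0]],[[-1.5,0,4],[0,0,0]]], "grip": 0.6}}

```text
t: 5.95
position: [559.1, -3.6, 205.7]
eef_rot: [-0.001, 0.455, 0.891, -0.0]
ft_force: [-1.3, -0.2, 0.2]
gripper_width: 34.0
finger_force: 0.0
```

```bash
sed -i 's/s\["gripper_width"\].round(1)/round(s["gripper_width"],1)/' st.py; python3 st.py
```

```text
t 5.95 pos [559.13  -3.58 205.72] r 45.7 az 127.58 Fr 0.59 Ft_cw -1.16 Fz 0.19 w 34.0 j6 -0.75
```

Emit:
{"api": "step_arm", "payload": {"steps": [[[0,0,0],[0,0,0]],[[0,0,0],[0,0,0]],[[0,0,0],[0,0,0]],[[0,0,0],[0,0,0]],[[0,0,0],[0,0,0]],[[0,0,0],[0,0,0]]], "grip": 1, "newtons": 60}}

```text
t: 6.55
position: [559.6, -3.7, 206.4]
eef_rot: [0.0, 0.455, 0.891, 0.0]
ft_force: [2.2, 1.9, -0.3]
gripper_width: 12.9
finger_force: 58.5
```

```bash
python3 st.py
```

```text
t 6.55 pos [559.64  -3.73 206.4 ] r 45.28 az 127.18 Fr 0.22 Ft_cw 2.91 Fz -0.29 w 12.9 j6 -0.75
```

Run:
```python
from h import *
c=dict(np.load("pics/scene2.npz")); im=c["pixels"][...,::-1]
x0,y0,S=255,175,8
a=cv2.resize(im[y0:y0+70,x0:x0+50],None,fx=S,fy=S,interpolation=cv2.INTER_CUBIC); a=np.clip(a.astype(float)*1.0+0,0,255); a=(255*(a/255)**.5).astype(np.uint8)
b=a.copy()
th=np.linspace(0,2*np.pi,60)
for z,col in ((78,(0,255,0)),(88,(0,255,255)),(98,(0,0,255)),(114,(255,0,255))):
    p=proj(c,np.c_[C[0]+22*np.cos(th),C[1]+22*np.sin(th),0*th+z]); q=((p+.5-[x0,y0])*S).astype(np.int32)
    cv2.polylines(b,[q],True,col,1)
cv2.imwrite("pics/v3.png",np.hstack([a,b]))
```

```text
(no output)
```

View pics/v3.png

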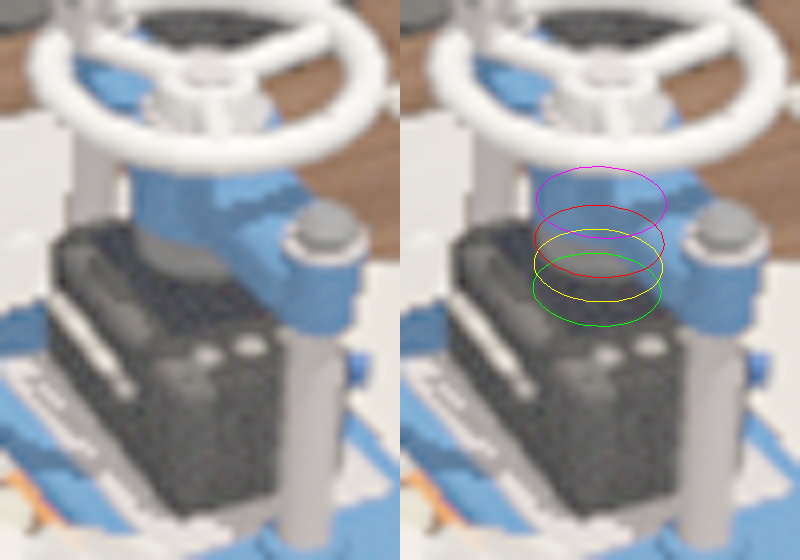

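The foot's lower edge is near z≈95, which leaves about 15 mm of gap, or roughly one turn. The first half turn is therefore safe.

```bash
cat > gen.py <<'E'
import sys
from h import *
from plant import *
# gen.py step_deg nrows [radius]: rows clockwise from current azimuth
s=get_state(); d=float(sys.argv[1]); n=int(sys.argv[2]); r=float(sys.argv[3]) if len(sys.argv)>3 else 45
p=s["position"]; v=p[:2]-C; a=np.arctan2(v[1],v[0])
P=lambda a:np.array([*(C+r*np.array([np.cos(a),np.sin(a)])),p[2]])
r0=rot(s["eef_rot"]).inv()
print([[list(map(float,r0.apply(P(a-np.deg2rad(d)*k)-p).round(1)[:2]))] for k in range(1,n+1)])
E
python3 gen.py 15 12
```

```text
[[[-1.6, 11.7]], [[-5.8, 22.6]], [[-12.8, 32.1]], [[-21.9, 39.5]], [[-32.7, 44.2]], [[-44.3, 46.0]], [[-56.0, 44.7]], [[-66.9, 40.4]], [[-76.4, 33.5]], [[-83.7, 24.3]], [[-88.5, 13.6]], [[-90.3, 2.0]]]
```

Emit:
{"api": "step_arm", "payload": {"steps": [[[-1.6,11.7,0],[0,0,0]],[[-5.8,22.6,0],[0,0,0]],[[-12.8,32.1,0],[0,0,0]],[[-21.9,39.5,0],[0,0,0]],[[-32.7,44.2,0],[0,0,0]],[[-44.3,46,0],[0,0,0]]]}}

```text
t: 7.15
position: [622.6, -11.3, 206.7]
eef_rot: [-0.001, 0.454, 0.891, 0.001]
ft_force: [-7.2, 16.8, 11.7]
gripper_width: -0.1
finger_force: 9.5
```

```bash
python3 st.py; python3 gen.py 15 12
```

```text
t 7.15 pos [622.6  -11.26 206.7 ] r 45.63 az 38.72 Fr 4.89 Ft_cw -17.55 Fz 11.68 w -0.1 j6 -0.75
[[[-11.7, -1.6]], [[-22.8, -5.6]], [[-32.5, -12.2]], [[-40.0, -21.2]], [[-45.1, -31.8]], [[-47.2, -43.4]], [[-46.2, -55.1]], [[-42.2, -66.2]], [[-35.5, -75.8]], [[-26.6, -83.4]], [[-15.9, -88.4]], [[-4.4, -90.5]]]
```

Run:
```python
from h import *
from plant import *
a=[]
for n in ["scene","wrist"]:
    c=read_camera(n); np.savez("pics/%s4.npz"%n,**c); im=c["pixels"][...,::-1]
    a.append(cv2.resize(im[120:220,230:330],(400,400),interpolation=cv2.INTER_CUBIC) if n=="scene" else cv2.resize(im[180:380,150:350],(400,400),interpolation=cv2.INTER_CUBIC))
cv2.imwrite("pics/v4.png",np.hstack(a))
```

```text
(no output)
```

View pics/v4.png

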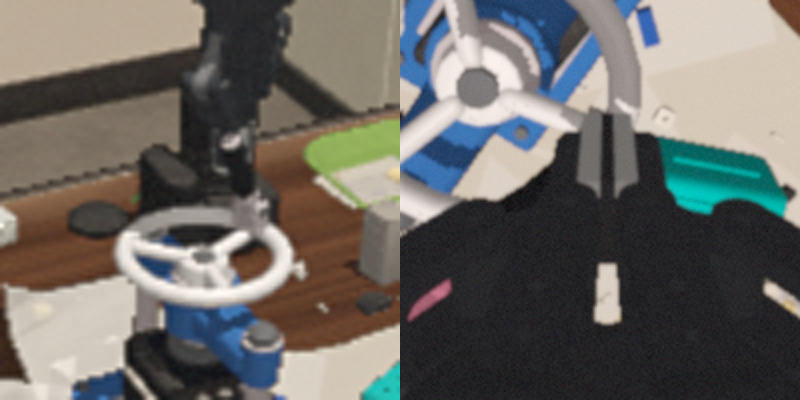

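Run:
```python
from h import *
c=dict(np.load("pics/scene4.npz")); 
p=cast(c,[[230+250/4,120+208/4],[230+250/4,120+215/4]],186); print(p); v=p[:,:2]-C; print(np.rad2deg(np.arctan2(v[:,1],v[:,0])),np.hypot(*v.T))
for a in (30,40,50,60,70):
    q=np.deg2rad(a); e=np.array([np.cos(q),np.sin(q)]); w=proj(c,[[*(C+45*e),186],[*(C+45*e),246]]); print(a,((w-[230,120])*4).round(0).tolist())
print("tcp",(proj(c,[[622.6,-11.3,206.7],[622.6,-11.3,260]])-[230,120])*4)
```

```text
[[627.78742621 -30.49320598 186.        ]
 [623.09333345 -38.57131764 186.        ]]
[12.85357806  1.94969908] [41.83575686 36.11424068]
30 [[238.0, 200.0], [243.0, 120.0]]
40 [[227.0, 197.0], [232.0, 117.0]]
50 [[216.0, 195.0], [220.0, 116.0]]
60 [[205.0, 194.0], [209.0, 115.0]]
70 [[193.0, 194.0], [197.0, 115.0]]
tcp [[230.63897452 169.85521024]
 [234.85901956  98.2825412 ]]
```

The handle slid out along the pads and now stands ahead of the shut fingers, near azimuth 25°. I'll back off, rise, turn the tool and regrip, and this time turn the tool with the wheel.

Emit:
{"api": "step_arm", "payload": {"steps": [[[4,0,0],[0,0,0]],[[6,0,-20],[0,0,0]],[[6,0,-65],[0,0,0]],[[6,0,-75],[0,0,-0.15]],[[6,0,-75],[0,0,-0.3]],[[6,0,-75],[0,0,-0.45]],[[6,0,-75],[0,0,-0.6]],[[6,0,-75],[0,0,-0.75]],[[6,0,-75],[0,0,-0.9]],[[6,0,-75],[0,0,-1.05]],[[6,0,-75],[0,0,-1.2]],[[6,0,-75],[0,0,-1.35]]], "grip": 0, "newtons": 60}}

```text
t: 8.45
position: [618.7, -7.7, 281.2]
eef_rot: [-0.0, -0.205, 0.979, -0.0]
ft_force: [1.2, -0.3, -0.4]
gripper_width: 85.6
finger_force: 0.0
```

Run:
```python
from h import *
from plant import *
s=get_state(); print(s["t"],s["position"],s["qpos"],np.rad2deg(np.arctan2(*rot(s["eef_rot"]).as_matrix()[:2,0][::-1])))
a=[]
for n in ["top","wrist"]:
    c=read_camera(n); np.savez("pics/%s5.npz"%n,**c); im=c["pixels"][...,::-1]
    w=proj(c,[[*C,172],[*(C+45*np.array([np.cos(.44),np.sin(.44)])),186]]); print(n,w)
    x,y=w[0].astype(int); h=40 if n=="top" else 100; y=max(h,y);x=max(h,x); print(x-h,y-h); a.append(cv2.resize(im[y-h:y+h,x-h:x+h],(400,400),interpolation=cv2.INTER_CUBIC))
cv2.imwrite("pics/v5.png",np.hstack(a))
```

```text
8.45 [618.70592905  -7.71500194 281.24969112] [-1.18975741e-01  4.38579920e-01  1.50959115e+00 -5.18374275e-04
  1.19396143e+00 -2.10203636e+00] -156.36806229123863
top [[272.7921072  171.1209322 ]
 [266.10176187 154.602305  ]]
232 131
wrist [[235.73374427 147.31126427]
 [236.70965556 199.92273486]]
135 47
```

View pics/v5.png

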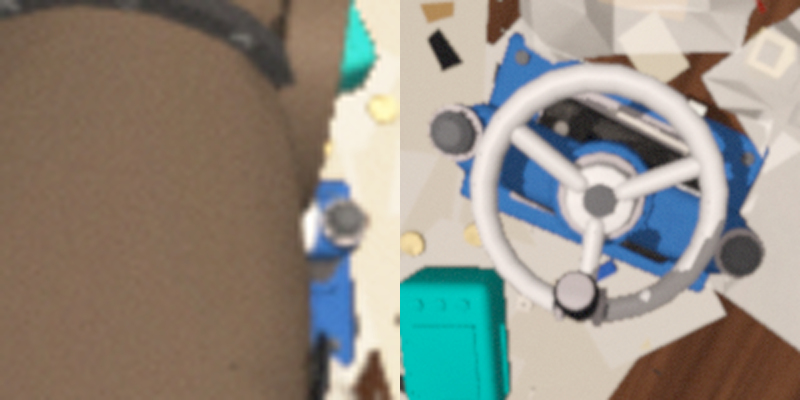

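Wrist crop: the hub is at (235,147), where it was predicted. The handle is still standing, with its tip at about (223,193).

Run:
```python
from h import *
from plant import *
c=dict(np.load("pics/wrist5.npz"))
p=cast(c,[[223,193.5]],246)[0]; v=p[:2]-C; a=np.arctan2(v[1],v[0]); print(p,np.hypot(*v),np.rad2deg(a))
for d in (13,16,19): q=np.deg2rad(d); e=[np.cos(q),np.sin(q)]; print(d,proj(c,[[*(C+45*np.array(e)),246],[*(C+45*np.array(e)),186]]).round(1).tolist())
print(proj(c,[[*C,165]]))
```

```text
[607.22114409 -35.58831216 246.        ] 20.65509581134669 11.765436144396064
13 [[218.0, 226.6], [226.1, 199.0]]
16 [[221.4, 227.1], [228.7, 199.5]]
19 [[224.8, 227.5], [231.3, 199.7]]
[[236.19037573 146.23638769]]
```

Run:
```python
from h import *
from scipy.optimize import least_squares
c=dict(np.load("pics/wrist5.npz")); c4=dict(np.load("pics/scene4.npz"))
def tip(a,th,l=60):
    e=np.array([np.cos(a),np.sin(a)]); return [*(C+(45-l*np.cos(th))*e),186+l*np.sin(th)]
r=least_squares(lambda x:(proj(c,[tip(*x)])[0]-[223,193.5]),[.25,1.2]); print(np.rad2deg(r.x[0]),r.x[1],tip(*r.x),tip(*r.x,38))
print("scene check",(proj(c4,[tip(*r.x),tip(*r.x,0)])-[230,120])*4)
```

```text
11.249000072303554 1.1800748353726507 [np.float64(608.7231572693054), np.float64(-35.47938947248113), np.float64(241.47807098820758)] [np.float64(616.9410129059996), np.float64(-33.84490544525819), np.float64(221.1361116258648)]
scene check [[233.26374883 143.36652114]
 [254.72951116 207.30229083]]
```

Run:
```python
from h import *
from plant import *
s=get_state(); print(rel(s,[616.9,-33.9,204],down(np.deg2rad(191.2))))
```

```text
(array([ 12.1, -23.3,  77.3]), array([-0.   , -0.001,  0.213]))
```

Emit:
{"api": "step_arm", "payload": {"steps": [[[12,-23,0],[0,0,0.14]],[[12,-23,10],[0,0,0.213]],[[12,-23,45],[0,0,0.213]],[[12,-23,70],[0,0,0.213]],[[12,-23,77],[0,0,0.213]],[[12,-23,77],[0,0,0.213]]]}}

```text
t: 9.15
position: [617.0, -33.6, 203.9]
eef_rot: [-0.001, -0.095, 0.995, 0.0]
ft_force: [-0.7, 0.4, 0.1]
gripper_width: 85.3
finger_force: 0.0
```

Emit:
{"api": "step_arm", "payload": {"steps": [[[0,0,0],[0,0,0]],[[0,0,0],[0,0,0]],[[0,0,0],[0,0,0]],[[0,0,0],[0,0,0]],[[0,0,0],[0,0,0]],[[0,0,0],[0,0,0]],[[0,0,0],[0,0,0]],[[0,0,0],[0,0,0]]], "grip": 1, "newtons": 30}}

```text
t: 9.95
position: [617.4, -33.6, 204.8]
eef_rot: [0.0, -0.096, 0.995, 0.0]
ft_force: [-1.7, 0.5, 5.6]
gripper_width: 15.2
finger_force: 29.4
```

```bash
python3 st.py
```

```text
t 9.95 pos [617.38 -33.59 204.82] r 31.01 az 11.56 Fr -1.52 Ft_cw -0.87 Fz 5.59 w 15.2 j6 -1.93
```

Emit:
{"api": "step_arm", "payload": {"steps": [[[-4,0,-1.2],[0,0,0]],[[-8,0,-2.2],[0,0,0]],[[-12,0,-2.8],[0,0,0]],[[-15,0,-3],[0,0,0]],[[-16,0,-3],[0,0,0]],[[-16,0,-3],[0,0,0]],[[-16,0,-3],[0,0,0]]]}}

```text
t: 10.65
position: [631.5, -30.5, 206.6]
eef_rot: [-0.002, -0.096, 0.995, 0.0]
ft_force: [-6.8, 0.3, 1.1]
gripper_width: 15.3
finger_force: 29.4
```

```bash
python3 st.py
```

```text
t 10.65 pos [631.46 -30.5  206.62] r 45.42 az 11.81 Fr -6.63 Ft_cw -1.71 Fz 1.11 w 15.3 j6 -1.92
```

Emit:
{"api": "step_arm", "payload": {"steps": [[[1.7,-6.3,0],[0,0,0.14]],[[3.2,-12.4,0],[0,0,0.279]],[[5.4,-18.3,0],[0,0,0.419]],[[8.3,-23.8,0],[0,0,0.559]],[[12,-28.9,0],[0,0,0.698]],[[16.4,-33.4,0],[0,0,0.838]]], "newtons": 40}}

```text
t: 11.25
position: [624.6, -66.0, 206.7]
eef_rot: [0.001, 0.32, 0.948, 0.001]
ft_force: [8.9, 4.3, -6.8]
gripper_width: 14.8
finger_force: 39.1
```

```bash
python3 st.py
```

```text
t 11.25 pos [624.56 -65.99 206.74] r 45.79 az -34.88 Fr 4.86 Ft_cw -8.61 Fz -6.76 w 14.8 j6 -1.13
```

Emit:
{"api": "step_arm", "payload": {"steps": [[[0.4,-6.3,0],[0,0,0.14]],[[1.7,-12.4,0],[0,0,0.279]],[[3.9,-18.3,0],[0,0,0.419]],[[6.8,-23.8,0],[0,0,0.559]],[[10.5,-28.9,0],[0,0,0.698]],[[14.9,-33.4,0],[0,0,0.838]]]}}

```text
t: 11.85
position: [592.9, -85.6, 206.7]
eef_rot: [0.002, 0.678, 0.735, 0.001]
ft_force: [11.0, -6.0, -9.8]
gripper_width: 14.8
finger_force: 39.1
```

```bash
python3 st.py
python3 - <<'E'
from h import *
from plant import *
c=read_camera("scene"); np.savez("pics/scene6.npz",**c); im=c["pixels"][...,::-1]
x0,y0,S=255,175,8
a=cv2.resize(im[y0:y0+70,x0:x0+50],None,fx=S,fy=S,interpolation=cv2.INTER_CUBIC); a=(255*(a/255)**.5).astype(np.uint8)
b=cv2.resize(im[110:210,230:330],(400,560),interpolation=cv2.INTER_CUBIC)
cv2.imwrite("pics/v6.png",np.hstack([a,b]))
E
```

```text
t 11.85 pos [592.91 -85.61 206.72] r 46.19 az -82.65 Fr 7.32 Ft_cw -10.1 Fz -9.76 w 14.8 j6 -0.33
```

View pics/v6.png

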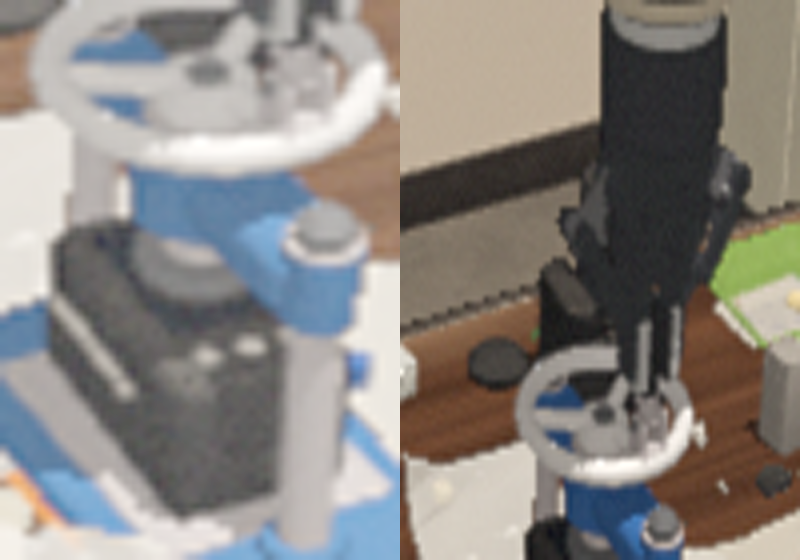

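Emit:
{"api": "step_arm", "payload": {"steps": [[[-0.4,-6.3,0],[0,0,0.14]],[[0.9,-12.4,0],[0,0,0.279]],[[3.1,-18.3,0],[0,0,0.419]],[[6,-23.8,0],[0,0,0.559]]]}}

```text
t: 12.3
position: [568.0, -81.9, 206.7]
eef_rot: [0.002, 0.854, 0.52, 0.0]
ft_force: [7.0, -7.9, -8.4]
gripper_width: 14.5
finger_force: 40.0
```

```bash
sed -i 's/^C=.*/C=np.array([587.5,-40.8]); AZ=np.deg2rad(126)/' h.py; python3 st.py
```

```text
t 12.3 pos [567.95 -81.94 206.73] r 45.55 az -115.41 Fr 4.12 Ft_cw -9.73 Fz -8.42 w 14.5 j6 0.22
```

Emit:
{"api": "step_arm", "payload": {"steps": [[[0,-3.9,0],[0,0,0.087]],[[0.5,-7.8,0],[0,0,0.175]]]}}

```text
t: 12.5
position: [561.0, -77.9, 206.7]
eef_rot: [0.001, 0.896, 0.444, 0.0]
ft_force: [4.7, -9.5, -8.6]
gripper_width: 15.2
finger_force: 40.0
```

Emit:
{"api": "step_arm", "payload": {"steps": [[[0.2,-3.9,0],[0,0,0.087]],[[0.7,-7.8,0],[0,0,0.175]]]}}

```text
t: 12.7
position: [554.9, -72.7, 206.7]
eef_rot: [0.001, 0.931, 0.365, -0.0]
ft_force: [3.3, -9.5, -7.2]
gripper_width: 15.0
finger_force: 40.0
```

Emit:
{"api": "step_arm", "payload": {"steps": [[[0.2,-3.9,0],[0,0,0.087]],[[0.7,-7.8,0],[0,0,0.175]]]}}

```text
t: 12.9
position: [549.8, -66.5, 206.7]
eef_rot: [0.001, 0.959, 0.282, -0.0]
ft_force: [2.6, -10.1, -7.0]
gripper_width: 15.0
finger_force: 40.1
```

```bash
python3 st.py
cat > ft.py <<'E'
import sys
from h import *
# args: x y fx fy ...
v=list(map(float,sys.argv[1:]))
for i in range(0,len(v),4):
    w=np.array(v[i:i+2])-C; a=np.arctan2(w[1],w[0]); e=w/np.hypot(*w); f=np.array(v[i+2:i+4]); print("az",np.rad2deg(a).round(1),"r",np.hypot(*w).round(1),"Fr",(f@e).round(1),"drag",-(f@np.array([e[1],-e[0]])).round(1))
E
```

```text
t 12.9 pos [549.84 -66.51 206.68] r 45.6 az -145.68 Fr 3.58 Ft_cw -9.79 Fz -6.97 w 15.0 j6 0.76
```

Emit:
{"api": "step_arm", "payload": {"steps": [[[0.1,-2.8,0],[0,0,0.061]],[[0.3,-5.5,0],[0,0,0.122]]]}}

```text
t: 13.1
position: [546.9, -61.7, 206.7]
eef_rot: [0.001, 0.975, 0.223, -0.001]
ft_force: [0.1, -10.6, -5.8]
gripper_width: 14.8
finger_force: 40.1
```

Emit:
{"api": "step_arm", "payload": {"steps": [[[0.1,-2.8,0],[0,0,0.061]],[[0.3,-5.5,0],[0,0,0.122]]]}}

```text
t: 13.3
position: [544.7, -56.5, 206.7]
eef_rot: [0.001, 0.987, 0.163, -0.001]
ft_force: [0.1, -10.8, -5.8]
gripper_width: 14.9
finger_force: 40.1
```

```bash
python3 st.py
```

```text
t 13.3 pos [544.69 -56.53 206.68] r 45.61 az -159.83 Fr 3.63 Ft_cw -10.22 Fz -5.81 w 14.9 j6 1.02
```

Emit:
{"api": "step_arm", "payload": {"steps": [[[0.1,-2.8,0],[0,0,0.061]],[[0.3,-5.5,0],[0,0,0.122]]]}}

```text
t: 13.5
position: [543.1, -51.2, 206.7]
eef_rot: [0.001, 0.995, 0.103, -0.001]
ft_force: [-0.1, -9.7, -5.8]
gripper_width: 14.9
finger_force: 40.1
```

Emit:
{"api": "step_arm", "payload": {"steps": [[[0.1,-2.8,0],[0,0,0.061]],[[0.3,-5.5,0],[0,0,0.122]]]}}

```text
t: 13.7
position: [542.2, -45.7, 206.6]
eef_rot: [0.001, 0.999, 0.042, -0.001]
ft_force: [-1.7, -10.2, -6.4]
gripper_width: 14.7
finger_force: 40.2
```

```bash
python3 st.py
```

```text
t 13.7 pos [542.18 -45.69 206.65] r 45.58 az -173.84 Fr 2.76 Ft_cw -9.93 Fz -6.42 w 14.7 j6 1.28
```

Drag is steady at about 10 N, so the foot is not bearing yet (total about 13.3 mm).

Emit:
{"api": "step_arm", "payload": {"steps": [[[0.1,-2.8,0],[0,0,0.061]],[[0.3,-5.5,0],[0,0,0.122]]]}}

```text
t: 13.9
position: [541.9, -40.1, 206.7]
eef_rot: [0.001, 1.0, -0.019, -0.001]
ft_force: [-1.1, -8.8, -4.8]
gripper_width: 15.1
finger_force: 40.3
```

Emit:
{"api": "step_arm", "payload": {"steps": [[[0.1,-2.8,0],[0,0,0.061]],[[0.3,-5.5,0],[0,0,0.122]]]}}

```text
t: 14.1
position: [542.4, -34.6, 206.7]
eef_rot: [0.001, 0.997, -0.08, -0.001]
ft_force: [-2.2, -9.6, -3.7]
gripper_width: 14.9
finger_force: 40.3
```

```bash
python3 st.py
```

```text
t 14.1 pos [542.37 -34.63 206.66] r 45.55 az 172.22 Fr 0.89 Ft_cw -9.79 Fz -3.74 w 14.9 j6 1.55
```

Emit:
{"api": "step_arm", "payload": {"steps": [[[0.1,-2.8,0],[0,0,0.061]],[[0.3,-5.5,0],[0,0,0.122]]]}}

```text
t: 14.3
position: [543.5, -29.2, 206.6]
eef_rot: [0.001, 0.99, -0.14, -0.001]
ft_force: [-2.3, -9.6, -4.5]
gripper_width: 15.1
finger_force: 40.4
```

Emit:
{"api": "step_arm", "payload": {"steps": [[[0.1,-2.8,0],[0,0,0.061]],[[0.3,-5.5,0],[0,0,0.122]]]}}

```text
t: 14.5
position: [545.2, -24.0, 206.7]
eef_rot: [0.001, 0.98, -0.2, -0.001]
ft_force: [-2.0, -10.3, -2.8]
gripper_width: 14.7
finger_force: 40.4
```

```bash
python3 st.py
```

```text
t 14.5 pos [545.2  -24.01 206.66] r 45.51 az 158.35 Fr -1.92 Ft_cw -10.36 Fz -2.78 w 14.7 j6 1.81
```

Emit:
{"api": "step_arm", "payload": {"steps": [[[0.1,-2.8,0],[0,0,0.061]],[[0.3,-5.5,0],[0,0,0.122]]]}}

```text
t: 14.7
position: [547.5, -19.0, 206.7]
eef_rot: [0.001, 0.966, -0.26, -0.001]
ft_force: [-2.8, -9.4, -2.7]
gripper_width: 14.9
finger_force: 40.5
```

Emit:
{"api": "step_arm", "payload": {"steps": [[[0.1,-2.8,0],[0,0,0.061]],[[0.3,-5.5,0],[0,0,0.122]]]}}

```text
t: 14.9
position: [550.5, -14.4, 206.6]
eef_rot: [0.001, 0.948, -0.318, -0.001]
ft_force: [-3.6, -8.6, -2.4]
gripper_width: 15.0
finger_force: 40.5
```

```bash
python3 st.py
```

```text
t 14.9 pos [550.47 -14.42 206.63] r 45.46 az 144.54 Fr -2.01 Ft_cw -9.08 Fz -2.4 w 15.0 j6 2.07
```

Emit:
{"api": "step_arm", "payload": {"steps": [[[0,0,0],[0,0,0]],[[0,0,0],[0,0,0]],[[0,0,-30],[0,0,0]],[[0,0,-55],[0,0,0]],[[0,0,-55],[0,0,-0.149]],[[0,0,-55],[0,0,-0.298]],[[0,0,-55],[0,0,-0.447]],[[0,0,-55],[0,0,-0.596]],[[0,0,-55],[0,0,-0.745]],[[0,0,-55],[0,0,-0.894]],[[0,0,-55],[0,0,-1.043]],[[0,0,-55],[0,0,-1.192]]], "grip": 0.5}}

```text
t: 16.1
position: [551.3, -13.2, 262.4]
eef_rot: [-0.0, 0.962, 0.274, 0.0]
ft_force: [0.6, 0.1, 0.3]
gripper_width: 42.9
finger_force: 0.0
```

Emit:
{"api": "step_arm", "payload": {"steps": [[[0,0,0],[0,0,-0.149]],[[0,0,0],[0,0,-0.298]],[[0,0,0],[0,0,-0.447]],[[0,0,0],[0,0,-0.596]],[[0,0,0],[0,0,-0.745]],[[0,0,0],[0,0,-0.894]],[[0,0,0],[0,0,-1.043]],[[0,0,0],[0,0,-1.192]],[[0,0,0],[0,0,-1.341]],[[0,0,0],[0,0,-1.49]],[[0,0,0],[0,0,-1.639]],[[0,0,0],[0,0,-1.788]]]}}

```text
t: 17.3
position: [551.3, -13.2, 262.4]
eef_rot: [0.0, 0.389, 0.921, 0.0]
ft_force: [0.0, 0.4, -0.2]
gripper_width: 42.3
finger_force: 0.0
```

```bash
python3 st.py
python3 - <<'E'
from h import *
from plant import *
s=get_state(); a=np.deg2rad(144.3)
print(rel(s,[*(C+45.2*np.array([np.cos(a),np.sin(a)])),206.5],down(a)))
c=read_camera("wrist"); np.savez("pics/w7.npz",**c)
e=np.array([np.cos(a),np.sin(a)]); print(proj(c,[[*(C+45*e),246],[*(C+45*e),186]]))
im=c["pixels"][...,::-1]; p=proj(c,[[*(C+45*e),216]])[0].astype(int); x,y=max(p[0]-100,0),max(p[1]-100,0)
print(x,y); cv2.imwrite("pics/v7.png",cv2.resize(im[y:y+200,x:x+200],(600,600),interpolation=cv2.INTER_CUBIC))
E
```

```text
t 17.3 pos [551.31 -13.18 262.45] r 45.52 az 142.65 Fr 0.24 Ft_cw 0.35 Fz -0.23 w 42.3 j6 -0.92
(array([-0.5, -1.3, 55.9]), array([ 0.   ,  0.   , -0.176]))
[[249.48381511 237.58909575]
 [250.33957619 205.14149282]]
149 119
```

View pics/v7.png

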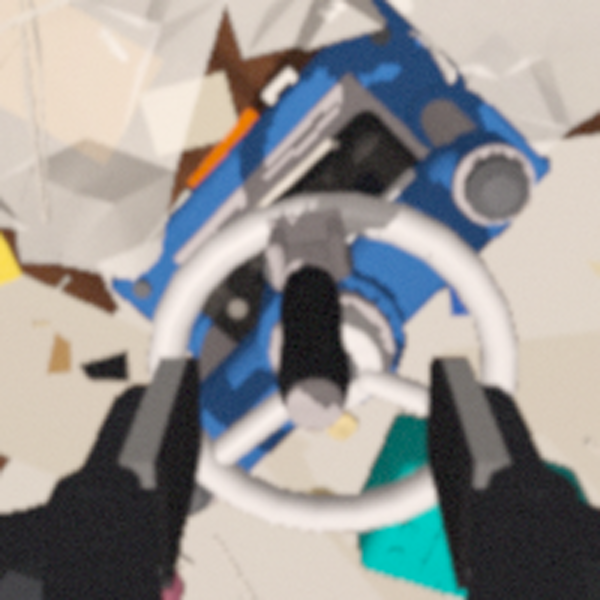

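Run:
```python
from h import *
from scipy.optimize import least_squares
c=dict(np.load("pics/w7.npz"))
def tip(a,th,l=60):
    e=np.array([np.cos(a),np.sin(a)]); return [*(C+(45-l*np.cos(th))*e),186+l*np.sin(th)]
r=least_squares(lambda x:(proj(c,[tip(*x)])[0]-[254,253.3]),[2.4,1.4]); print(np.rad2deg(r.x[0]),r.x[1],tip(*r.x,38))
print(proj(c,[tip(*r.x,12),tip(*r.x,0)]))
```

```text
143.03760671132434 1.367882397068349 [np.float64(557.6625484827249), np.float64(-18.346557256363525), np.float64(223.22037335448917)]
[[251.91901227 212.8010486 ]
 [251.5159247  204.95553807]]
```

Run:
```python
from h import *
from plant import *
s=get_state(); a=np.deg2rad(143.2)
print(rel(s,[*(C+39*np.array([np.cos(a),np.sin(a)])),206],down(a)))
```

```text
(array([-6.5,  0.5, 56.4]), array([ 0.   ,  0.   , -0.148]))
```

Emit:
{"api": "step_arm", "payload": {"steps": [[[-6.5,0.5,10],[0,0,-0.148]],[[-6.5,0.5,40],[0,0,-0.148]],[[-6.5,0.5,56],[0,0,-0.148]],[[-6.5,0.5,56],[0,0,-0.148]]]}}

```text
t: 17.75
position: [555.4, -17.5, 204.6]
eef_rot: [-0.002, 0.324, 0.946, -0.0]
ft_force: [0.1, 0.0, 0.4]
gripper_width: 42.6
finger_force: 0.0
```

Emit:
{"api": "step_arm", "payload": {"steps": [[[0,0,0],[0,0,0]],[[0,0,0],[0,0,0]],[[0,0,0],[0,0,0]],[[0,0,0],[0,0,0]],[[0,0,0],[0,0,0]],[[0,0,0],[0,0,0]]], "grip": 1, "newtons": 40}}

```text
t: 18.35
position: [556.4, -17.9, 207.6]
eef_rot: [0.001, 0.324, 0.946, -0.0]
ft_force: [-3.3, -2.4, 6.4]
gripper_width: 14.9
finger_force: 39.3
```

Emit:
{"api": "step_arm", "payload": {"steps": [[[3,0,0],[0,0,0]],[[5,0,0],[0,0,0]],[[7,0,0],[0,0,0]],[[7.5,0,0],[0,0,0]],[[7.5,0,0],[0,0,0]]]}}

```text
t: 18.85
position: [551.9, -14.5, 207.8]
eef_rot: [0.003, 0.324, 0.946, -0.0]
ft_force: [3.9, -11.5, 4.5]
gripper_width: 15.1
finger_force: 38.9
```

```bash
python3 st.py
```

```text
t 18.85 pos [551.95 -14.53 207.83] r 44.21 az 143.53 Fr -9.98 Ft_cw -6.95 Fz 4.52 w 15.1 j6 -1.06
```

Emit:
{"api": "step_arm", "payload": {"steps": [[[-1,2.8,0],[0,0,0.061]],[[-1.8,5.5,0],[0,0,0.122]]]}}

```text
t: 19.05
position: [555.6, -11.0, 207.7]
eef_rot: [0.001, 0.382, 0.924, -0.001]
ft_force: [-4.7, -8.6, 8.1]
gripper_width: 15.2
finger_force: 39.6
```

Emit:
{"api": "step_arm", "payload": {"steps": [[[-0.1,2.8,0],[0,0,0.061]],[[-0.3,5.5,0],[0,0,0.122]]]}}

```text
t: 19.25
position: [559.5, -7.3, 207.7]
eef_rot: [0.001, 0.437, 0.899, -0.001]
ft_force: [-3.7, -10.3, 7.7]
gripper_width: 14.8
finger_force: 39.5
```

```bash
python3 st.py
```

```text
t 19.25 pos [559.52  -7.28 207.75] r 43.66 az 129.85 Fr -5.55 Ft_cw -9.48 Fz 7.73 w 14.8 j6 -0.79
```

Emit:
{"api": "step_arm", "payload": {"steps": [[[-0.4,2.8,0],[0,0,0.061]],[[-0.8,5.5,0],[0,0,0.122]]]}}

```text
t: 19.45
position: [563.9, -4.3, 207.7]
eef_rot: [0.001, 0.491, 0.871, -0.001]
ft_force: [-5.6, -7.1, 10.2]
gripper_width: 15.1
finger_force: 39.7
```

Emit:
{"api": "step_arm", "payload": {"steps": [[[-0.1,2.8,0],[0,0,0.061]],[[-0.3,5.5,0],[0,0,0.122]]]}}

```text
t: 19.65
position: [568.6, -1.6, 207.7]
eef_rot: [0.001, 0.544, 0.839, -0.001]
ft_force: [-6.4, -8.0, 9.5]
gripper_width: 15.2
finger_force: 39.7
```

```bash
python3 st.py
```

```text
t 19.65 pos [568.63  -1.63 207.71] r 43.48 az 115.72 Fr -4.48 Ft_cw -9.23 Fz 9.49 w 15.2 j6 -0.54
```

Emit:
{"api": "step_arm", "payload": {"steps": [[[-0.1,2.8,0],[0,0,0.061]],[[-0.3,5.5,0],[0,0,0.122]]]}}

```text
t: 19.85
position: [573.6, 0.4, 207.7]
eef_rot: [0.001, 0.594, 0.805, -0.001]
ft_force: [-7.2, -8.8, 10.1]
gripper_width: 15.0
finger_force: 39.8
```

Emit:
{"api": "step_arm", "payload": {"steps": [[[-0.1,2.8,0],[0,0,0.061]],[[-0.3,5.5,0],[0,0,0.122]]]}}

```text
t: 20.05
position: [578.8, 1.7, 207.7]
eef_rot: [0.001, 0.642, 0.767, -0.001]
ft_force: [-6.8, -7.8, 9.7]
gripper_width: 14.7
finger_force: 39.8
```

```bash
python3 st.py
```

```text
t 20.05 pos [578.84   1.7  207.71] r 43.37 az 101.52 Fr -6.27 Ft_cw -8.25 Fz 9.74 w 14.7 j6 -0.29
```

Emit:
{"api": "step_arm", "payload": {"steps": [[[-0.5,2.8,0],[0,0,0.061]],[[-0.9,5.5,0],[0,0,0.122]]]}}

```text
t: 20.25
position: [584.1, 2.2, 207.7]
eef_rot: [0.0, 0.687, 0.726, -0.001]
ft_force: [-9.6, -5.1, 11.2]
gripper_width: 14.9
finger_force: 39.9
```

Emit:
{"api": "step_arm", "payload": {"steps": [[[-0.1,2.8,0],[0,0,0.061]],[[-0.3,5.5,0],[0,0,0.122]]]}}

```text
t: 20.45
position: [589.5, 2.3, 207.7]
eef_rot: [-0.0, 0.73, 0.683, -0.001]
ft_force: [-9.6, -4.7, 11.7]
gripper_width: 15.0
finger_force: 39.9
```

```bash
python3 st.py
```

```text
t 20.45 pos [589.52   2.3  207.68] r 43.14 az 87.31 Fr -5.12 Ft_cw -9.34 Fz 11.73 w 15.0 j6 -0.04
```

Emit:
{"api": "step_arm", "payload": {"steps": [[[-0.4,2.8,-0.8],[0,0,0.061]],[[-0.6,5.5,-1.5],[0,0,0.122]]]}}

```text
t: 20.65
position: [594.0, 1.8, 207.9]
eef_rot: [-0.001, 0.771, 0.637, -0.002]
ft_force: [-8.9, -2.4, -1.3]
gripper_width: 15.1
finger_force: 38.9
```

Emit:
{"api": "step_arm", "payload": {"steps": [[[-0.1,2.8,0],[0,0,0.061]],[[-0.3,5.5,0],[0,0,0.122]]]}}

```text
t: 20.85
position: [599.4, 0.6, 207.8]
eef_rot: [-0.001, 0.808, 0.589, -0.002]
ft_force: [-11.0, -1.8, 2.2]
gripper_width: 15.1
finger_force: 39.2
```

```bash
python3 st.py
```

```text
t 20.85 pos [5.9936e+02 5.7000e-01 2.0783e+02] r 43.04 az 74.01 Fr -4.81 Ft_cw -10.11 Fz 2.15 w 15.1 j6 0.2
```

Emit:
{"api": "step_arm", "payload": {"steps": [[[-0.1,2,0],[0,0,0.044]],[[-0.2,3.9,0],[0,0,0.087]]]}}

```text
t: 21.05
position: [603.0, -0.7, 207.8]
eef_rot: [-0.001, 0.833, 0.554, -0.002]
ft_force: [-11.0, -0.5, 3.3]
gripper_width: 14.7
finger_force: 39.3
```

Emit:
{"api": "step_arm", "payload": {"steps": [[[-0.1,2,0],[0,0,0.044]],[[-0.2,3.9,0],[0,0,0.087]]]}}

```text
t: 21.25
position: [606.3, -2.2, 207.8]
eef_rot: [-0.002, 0.856, 0.517, -0.002]
ft_force: [-11.6, 0.6, 3.3]
gripper_width: 15.3
finger_force: 39.3
```

```bash
python3 st.py
```

```text
t 21.25 pos [606.34  -2.18 207.85] r 42.97 az 63.99 Fr -4.58 Ft_cw -10.72 Fz 3.34 w 15.3 j6 0.37
```

Emit:
{"api": "step_arm", "payload": {"steps": [[[-0.1,2,0],[0,0,0.044]],[[-0.2,3.9,0],[0,0,0.087]]]}}

```text
t: 21.45
position: [609.4, -3.9, 207.8]
eef_rot: [-0.002, 0.878, 0.479, -0.002]
ft_force: [-13.4, 2.2, 4.5]
gripper_width: 14.9
finger_force: 39.4
```

Emit:
{"api": "step_arm", "payload": {"steps": [[[-0.1,2,0],[0,0,0.044]],[[-0.2,3.9,0],[0,0,0.087]]]}}

```text
t: 21.65
position: [612.4, -5.9, 207.8]
eef_rot: [-0.002, 0.898, 0.441, -0.002]
ft_force: [-14.2, 3.6, 5.4]
gripper_width: 14.8
finger_force: 39.5
```

```bash
python3 st.py
```

```text
t 21.65 pos [612.42  -5.85 207.83] r 42.92 az 54.51 Fr -5.34 Ft_cw -13.61 Fz 5.38 w 14.8 j6 0.54
```

Emit:
{"api": "step_arm", "payload": {"steps": [[[0,1.2,0],[0,0,0.026]],[[-0.1,2.4,0],[0,0,0.052]]]}}

```text
t: 21.85
position: [614.1, -7.1, 207.8]
eef_rot: [-0.002, 0.909, 0.418, -0.002]
ft_force: [-14.5, 5.9, 4.8]
gripper_width: 14.5
finger_force: 39.6
```

```bash
python3 st.py
```

```text
t 21.85 pos [614.1   -7.15 207.8 ] r 42.9 az 51.68 Fr -4.36 Ft_cw -15.0 Fz 4.78 w 14.5 j6 0.59
```

Emit:
{"api": "step_arm", "payload": {"steps": [[[0,0,0],[0,0,0]],[[0,0,0],[0,0,0]],[[0,0,0],[0,0,0]],[[0,0,0],[0,0,0]]]}}

```text
t: 22.25
position: [614.2, -7.2, 207.8]
eef_rot: [-0.002, 0.908, 0.418, -0.002]
ft_force: [-13.7, 3.8, 4.7]
gripper_width: 14.9
finger_force: 39.5
```

```bash
python3 st.py
```

```text
t 22.25 pos [614.25  -7.25 207.81] r 42.91 az 51.44 Fr -5.57 Ft_cw -13.02 Fz 4.68 w 14.9 j6 0.59
```

Emit:
{"api": "step_arm", "payload": {"steps": [[[-0.5,-0.8,0],[0,0,0]],[[-1,-1.6,0],[0,0,0]],[[-1,-1.6,0],[0,0,0]]], "newtons": 20}}

```text
t: 22.55
position: [613.9, -7.3, 207.9]
eef_rot: [-0.001, 0.908, 0.418, -0.001]
ft_force: [-5.7, 3.5, 0.3]
gripper_width: 15.0
finger_force: 38.9
```

```bash
sed -i 's/^C=.*/C=np.array([587,-41.8]); AZ=np.deg2rad(126)/' h.py; python3 st.py
```

```text
t 22.55 pos [613.87  -7.26 207.86] r 43.76 az 52.12 Fr -0.69 Ft_cw -6.66 Fz 0.3 w 15.0 j6 0.59
```

Emit:
{"api": "step_arm", "payload": {"steps": [[[-4.5,0.2,0.3],[0,0,0]],[[-8.9,0.4,1.2],[0,0,0]],[[-13.2,0.6,2.6],[0,0,0]],[[-17.2,0.7,4.6],[0,0,0]],[[-20.9,0.9,7.1],[0,0,0]],[[-24.3,1,10.1],[0,0,0]]], "grip": 1, "newtons": 20}}

```text
t: 23.15
position: [599.3, -25.5, 199.2]
eef_rot: [-0.001, 0.908, 0.418, 0.001]
ft_force: [-8.5, 8.6, 10.9]
gripper_width: 15.0
finger_force: 43.7
```

```bash
python3 st.py
```

```text
t 23.15 pos [599.32 -25.5  199.23] r 20.43 az 52.91 Fr 1.71 Ft_cw -11.93 Fz 10.89 w 15.0 j6 0.55
```

Emit:
{"api": "step_arm", "payload": {"steps": [[[-3,-0.3,3.4],[0,0,0]],[[-5.5,-0.6,7.1],[0,0,0]],[[-7.5,-0.9,11.1],[0,0,0]],[[-8.9,-1,15.4],[0,0,0]],[[-9.8,-1,19.8],[0,0,0]],[[-10.1,-1,23.8],[0,0,0]],[[-10.1,-1,23.8],[0,0,0]]]}}

```text
t: 23.85
position: [592.2, -34.2, 174.7]
eef_rot: [0.0, 0.908, 0.418, 0.0]
ft_force: [-5.4, -1.2, 4.1]
gripper_width: 14.9
finger_force: 41.3
```

```bash
python3 st.py
```

```text
t 23.85 pos [592.18 -34.24 174.72] r 9.17 az 55.57 Fr -4.07 Ft_cw -3.79 Fz 4.13 w 14.9 j6 0.54
```

Emit:
{"api": "step_arm", "payload": {"steps": [[[0,0,0],[0,0,0]],[[0,0,0],[0,0,0]],[[0,0,-15],[0,0,0]],[[0,0,-40],[0,0,0]],[[0,0,-60],[0,0,0]],[[0,0,-60],[0,0,0]]], "grip": 0.5}}

```text
t: 24.45
position: [593.6, -34.3, 236.6]
eef_rot: [0.001, 0.908, 0.418, 0.002]
ft_force: [-0.0, 0.5, -0.6]
gripper_width: 42.2
finger_force: 0.0
```

Run:
```python
from h import *
from plant import *
s=get_state(); print(s["position"],s["ft_force"])
c=read_camera("wrist"); np.savez("pics/w8.npz",**c)
a=np.deg2rad(52.); e=np.array([np.cos(a),np.sin(a)]); w=proj(c,[[*(C+45*e),186],[*(C-15*e),186],[*(C+33*e),186]]); print(w)
im=c["pixels"][...,::-1]; p=w[1].astype(int); x,y=max(p[0]-100,0),max(p[1]-130,0)
print(x,y); cv2.imwrite("pics/v8.png",cv2.resize(im[y:y+200,x:x+200],(600,600),interpolation=cv2.INTER_CUBIC))
```

```text
[593.59290021 -34.2931102  236.63463889] [-0.00194047  0.51617622 -0.59306752]
[[248.40020267 172.99662707]
 [252.35030886 248.93476665]
 [249.24756273 189.29016136]]
152 118
```

View pics/v8.png

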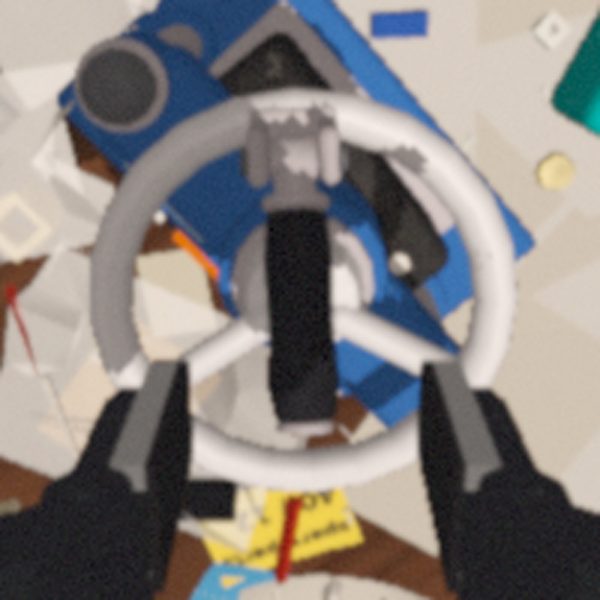

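Run:
```python
from h import *
from plant import *
from scipy.optimize import least_squares
s=get_state(); c=dict(np.load("pics/w8.npz"))
def tip(a,th,l=60):
    e=np.array([np.cos(a),np.sin(a)]); return [*(C+(45-l*np.cos(th))*e),186+l*np.sin(th)]
r=least_squares(lambda x:(proj(c,[tip(*x)])[0]-[253,258.5]),[.9,.2]); a=r.x[0]; print(np.rad2deg(a),r.x[1])
e=np.array([np.cos(a),np.sin(a)]); print(rel(s,[*(C-3*e),225]),rel(s,[*(C-3*e),193.5]))
```

```text
55.00606558610481 0.34924281881391006
(array([-12.6,   0.7,   9.9]), array([0., 0., 0.])) (array([-12.7,   0.6,  41.4]), array([0., 0., 0.]))
```

Emit:
{"api": "step_arm", "payload": {"steps": [[[-12.5,0.6,0],[0,0,0]],[[-12.5,0.6,0],[0,0,0]],[[-12.5,0.6,0],[0,0,0]],[[-12.5,0.6,0],[0,0,0]],[[-12.5,0.6,12],[0,0,0]],[[-12.5,0.6,20],[0,0,0]],[[-12.5,0.6,27],[0,0,0]],[[-12.5,0.6,34],[0,0,0]],[[-12.5,0.6,40],[0,0,0]],[[-12.5,0.6,43],[0,0,0]],[[-12.5,0.6,43],[0,0,0]]], "grip": 1}}

```text
t: 25.6
position: [585.5, -44.7, 192.5]
eef_rot: [0.001, 0.908, 0.418, 0.001]
ft_force: [-3.6, -4.1, 15.5]
gripper_width: -0.1
finger_force: 8.1
```

```bash
python3 st.py
```

```text
t 25.6 pos [585.51 -44.72 192.51] r 3.28 az -117.0 Fr 5.22 Ft_cw 1.33 Fz 15.48 w -0.1 j6 0.52
```

Emit:
{"api": "step_arm", "payload": {"steps": [[[0,0,-10],[0,0,0]],[[0,0,-45],[0,0,0]],[[0,0,-80],[0,0,0]],[[20,0,-90],[0,0,0]],[[20,0,-90],[0,0,0]]], "grip": 0.7}}

```text
t: 26.1
position: [599.0, -27.9, 282.7]
eef_rot: [0.001, 0.908, 0.419, 0.002]
ft_force: [-0.2, 0.2, -0.3]
gripper_width: 25.7
finger_force: 0.0
```

Run:
```python
from h import *
from plant import *
s=get_state(); print(s["t"],s["position"],s["ft_force"])
c=read_camera("wrist"); np.savez("pics/w9.npz",**c)
im=c["pixels"].astype(int)
for az in (51,53,55):
    a=np.deg2rad(az); e=np.array([np.cos(a),np.sin(a)]); print(az,[proj(c,[[*(C+(45-l*np.cos(t))*e),186+l*np.sin(t)] for l in (12,60)]).round(1).tolist() for t in (0,.12,.35)])
a=np.deg2rad(53); e=np.array([np.cos(a),np.sin(a)]); p=proj(c,[[*(C+10*e),186]])[0].astype(int)
d=np.zeros(im.shape[:2],np.uint8); x,y=p; d[y-40:y+50,x-14:x+14]=(im[y-40:y+50,x-14:x+14].max(2)<75)
n,l,st,ce=cv2.connectedComponentsWithStats(d); k=1+st[1:,4].argmax(); print(st[k],ce[k])
cv2.imwrite("pics/v9.png",cv2.resize(c["pixels"][y-80:y+80,x-80:x+80,::-1],(480,480),interpolation=cv2.INTER_CUBIC)); print(p)
```

```text
26.1 [599.01243728 -27.92298928 282.74685922] [-0.18088823  0.23066804 -0.29600285]
51 [[[250.6, 183.7], [252.1, 233.1]], [[250.6, 184.0], [252.1, 236.0]], [[250.5, 184.1], [252.0, 239.5]]]
53 [[[249.3, 183.7], [252.7, 233.0]], [[249.2, 184.1], [252.6, 236.0]], [[249.2, 184.2], [252.4, 239.5]]]
55 [[[248.0, 183.8], [253.2, 233.0]], [[247.9, 184.2], [253.2, 236.0]], [[247.8, 184.3], [252.9, 239.4]]]
[243 184  18  50 738] [251.69241192 207.72764228]
[250 208]
```

View pics/v9.png

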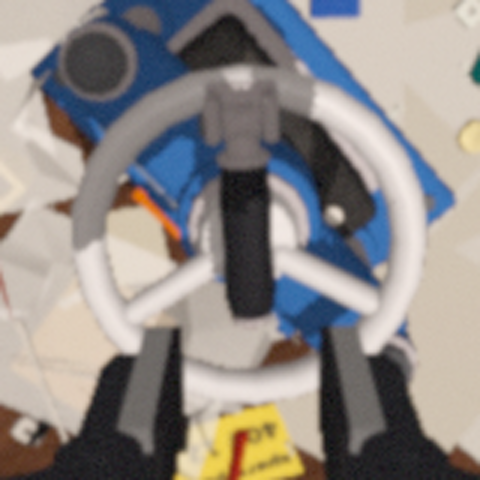

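```bash
python3 -c "
from plant import *
print(job_done())"
```

```text
the job is handed in; nothing more can be done
None
```

I've handed the job in: the press is clamped at an estimated 90–100 N, worked out from the 15 N drag at the handle. The handle reads flat over the wheel in the last wrist picture, and the arm has moved clear. The handle slipped out of the grip once early in the cranking, so I stood it up again and finished with the tool turning along with the wheel; the official result was not shown.

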